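Put the thick knitting needle away in its sloping stand

TASK

Slide the thicker of the two wooden knitting needles, point first, into the wider hole of the sloping needle stand, then press it gently, with no more force than it needs, past the spring catch inside until its knob sits fully home against the block. Leave the thinner needle lying where it is.

Things in the scene. Friction and masses are not known exactly. Their poses are not given: they have to be found in the camera images.
- thick_needle: thicker wooden knitting needle, about 30 g: round shaft 12 mm in diameter, 160 mm long, hemispherical point; square knob 20 x 20 x 20 mm at the other end. Origin on the axis at the front face of the knob (shoulder); x runs along the shaft to the point. Lies on the table on knob and point (axis 10 mm high at the knob, 6 mm at the point), point roughly to +y
- thick_needle_tip (a point): end of the thick needle's point, on its axis, 160 mm from the shoulder
- thick_needle_shoulder (a point): centre of the front face of the thick needle's knob (the body's origin); this face rests on the block when the needle is home
- thin_needle: thinner needle of the same wood and length: shaft 8 mm in diameter, 160 mm long, square knob 16 x 16 x 20 mm; origin and axes as on the thick one. Lies beside the thick one, about 75 mm nearer to or farther from the robot; to be left alone
- stand: wooden stand fixed to the table: base 172 x 116 x 10 mm, on it a block 165 mm long, 104 wide, 40 thick, sloping at 30 degrees. Two bores 54 mm apart run its whole length from the upper end face, which is square to them. Origin under the base's middle; in its own frame the bores run towards +x, 30 degrees downwards; the mouths look to -x and up (roughly world -y), 0.11 m high
- wide_mouth (a point): centre of the mouth of the wide bore (14.6 mm in diameter, 1.5 mm chamfer; the bore on the stand's own +y side), in the upper end face. 110 mm down from it a hidden spring plunger (brass button on top of the block) juts 4 mm into the bore: the needle must be pushed past it with up to about 14 N and is then gripped; it does not slide home by itself
- wide_foot (a point): point on the wide bore's axis 160 mm down from the mouth: the line from wide_mouth to here is the direction of insertion; the needle's tip is here when it is home
- narrow_mouth (a point): centre of the mouth of the narrow bore (10.6 mm in diameter), too narrow for the thick needle

How it is judged:
By the outcome, as a careful person would: the job done as asked, in the order asked, and still so for the second after the job is handed in, with the robot touching nothing.
It also fails if it takes over 61 s, if anything falls off the work surface, if the arm or the gripper's body presses on something with over 40 N, if the wrist force passes 120 N, or if a joint passes its speed limit or range.

ROBOT

A 6-joint arm with a two-finger parallel gripper is mounted at the origin on a cart in front of the work surface, level with it; the furniture and walls round the work are solid. World frame = base frame: x ahead of the robot, y to its left, z up, the work surface at z = 0. Lengths are in m, angles in rad, forces in N, time in s.
With the tool pointing down it reaches from about 0.25 to 0.775 m from the base axis. Payload 4 kg.
Tool frame: the origin (TCP) lies on the centre line of the jaws, within the pads' length; the fingertips stand 11 mm ahead of it and the grasp point (between the pads) lies 8 mm behind it; z points along the fingers, y is the line along which they close (so a half turn about z gives the same grasp; the last joint's range is limited). The gripper opens to 85 mm and grips with 20 to 120 N. Pads are 22 mm wide; open, the fingers measure 114 mm over their backs; the gripper's body (76 mm by 85 mm) begins 54 mm behind the grasp point. The pads swing forward as they close: fully open they stand 13 mm farther back than shut.
Start: joints at [-1.208, 0.087, 1.371, -0, 1.684, -0.103], TCP at [0.247, -0.491, 0.242] pointing down, gripper open.
Joint ranges: [-3.1, 3.1], [-0.76, 2.03], [0.27, 2.55], [-1.08, 4.22], [0.17, 2.65], [-2.57, 2.57]. Speed limits (rad/s): [2.79, 2.79, 3.14, 3.14, 3.14, 3.14].

INTERFACE

Orientations are given as a rotation vector (axis times angle).
In Python, from workcell import env gives the robot as it stands.
- The arm moves only by the shell command python3 inch.py [OPENING] [FORCE], which reads ROWS from standard input. ROWS is a JSON list of rows, 1 to 10 of them, each an object with the fields dx, dy, dz (the shift in m), rx, ry, rz (a rotation vector in rad); a field left out counts as zero; each row shifts and turns the commanded pose from where the row before left it, along the tool's axes as they then stand; what a row does not reach is not made up. A row lasts 1/10 s, in which the tool goes at most 0.05 m and 0.15 rad, less where a joint would pass 70% of its speed; a pose out of reach is approached as far as the arm can. OPENING is the finger opening in m, set as the command begins (- or left out keeps the last). The fingers move at their own pace and stop on an object; FORCE is the grip in N (left out, the last holds). Time passes only in rows, so rows that do not move let the fingers close. It prints the time, the measured TCP pose, the force, the opening and the grip force at its end. Input that does not fit is refused with a message, and nothing moves.
- env.get_state(): the state, without advancing time (a new reading comes with each control period).
- env.camera(name): name is "side" or "top" or "wrist"; returns a dict with "frame" (400x640x3 uint8, red, green, blue), "fx", "fy", "cx", "cy" (pixels), "cam_to_world" (4x4, takes a point from camera to world coordinates). Camera axes: x right, y down, z forward; pixel columns grow to the right and rows downward; lengths in m; the calibration is good to about 2 mm. A picture is of the moment at which its call begins. There is no depth.
- env.hand_in(): hands the job in; it is judged then, once.
The state is a dict: "time": time; "joint_positions": joint angles; "qd": joint speeds; "joint_efforts": joint torques, N m; "ee_pos": TCP position; "eef_rot": TCP orientation; "ft_force": force on the tool from outside, world axes, zero at the start; "wrist_torque": the same for the moment, N m; "grip_width": finger opening in m; "grip_force": force on a finger pad.
Only numpy, scipy, OpenCV 4.12 (cv2) and the standard library are available. Lean on these libraries where they do the work, as an engineer would, in place of code of your own. Each camera call takes 0.05 s, during which the arm holds its last target. There are 200 camera calls.

## Working session

There is one attempt and no reset: what is moved stays moved. The work goes in short steps, Python scripts to look and compute and a shell command to move; the robot and the scene stay as the last step left them, time stands still between calls to the robot, and variables do not carry over. Pictures are saved under pics/ and viewed, at most 10 in all, crops included, and the job is handed in when it is done.

```bash
ls; mkdir -p pics; python3 - <<'E'
from workcell import env
import cv2
s=env.get_state();print({k:(v if not hasattr(v,'round') else v) for k,v in s.items()})
for n in ["top","side"]:
    c=env.camera(n);cv2.imwrite(f"pics/{n}0.png",c["frame"][:,:,::-1]);print(n,c["fx"],c["fy"],c["cx"],c["cy"],c["cam_to_world"].tolist() if hasattr(c["cam_to_world"],"tolist") else c["cam_to_world"])
E
```

```text
inch.py
pics
workcell.py
{'time': 0.0, 'joint_positions': array([-1.20811158e+00,  8.79710239e-02,  1.37227010e+00, -5.01902754e-05,
        1.68361889e+00, -1.03112457e-01]), 'qd': array([-0.00027458,  0.00051413, -0.00125413, -0.00066215,  0.00113352,
        0.00116881]), 'joint_efforts': array([-7.13128775e-04, -3.51867557e+01, -3.13269997e+01, -2.92214181e-04,
        1.09018220e-02,  8.49183380e-06]), 'ee_pos': array([ 0.24682763, -0.49096291,  0.24112232]), 'eef_rot': array([-3.05459500e+00, -7.24549951e-01,  5.38249697e-04]), 'ft_force': array([ 0.4013783 , -0.14851671,  0.48777889]), 'wrist_torque': array([-0.02268069,  0.00044025, -0.04450216]), 'grip_force': 0.0, 'grip_width': 0.08535753424127535}
top 464.6401411485005 464.6401411485005 310.5056958471484 198.83147913457762 [[0.02845270467610476, -0.9820163411118972, 0.18663962437225515, 0.3330081954439619], [-0.9987605016322006, -0.03555753246753972, -0.03482990474024967, 0.18970891633683315], [0.04083998011764178, -0.18541727986900786, -0.9818108414302463, 0.9629449178676696], [0.0, 0.0, 0.0, 1.0]]
side 377.77207997847074 377.77207997847074 315.86842345656004 209.57021582856743 [[-0.9939612846969986, -0.033595829740858354, 0.10446188179195036, 0.39824211316445246], [-0.10762841955773332, 0.48396334084986237, -0.8684443609218409, 0.9733206588498935], [-0.021379612414556985, -0.8744431399110311, -0.48465669007611983, 0.5203589421779256], [0.0, 0.0, 0.0, 1.0]]
```
View pics/top0.png

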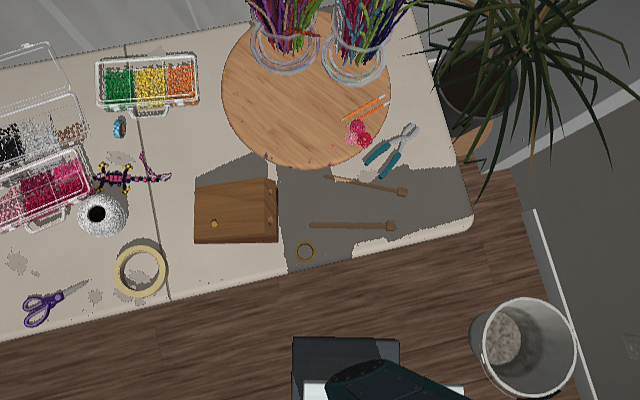

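View pics/side0.png

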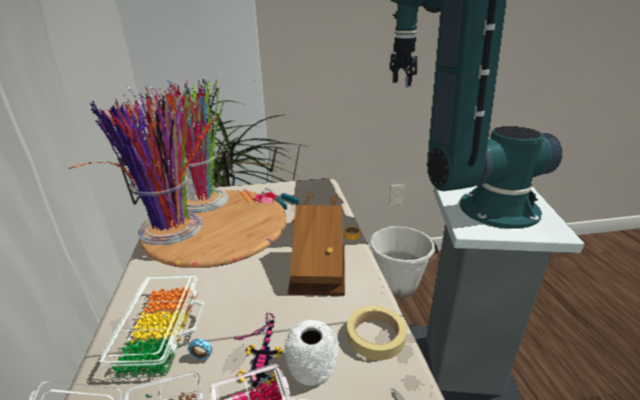

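The top view shows the near needle from (309,225) to its knob at (391,226), and the far needle from (325,177) to (402,191). The stand's upper end face is at columns 265–278, and the brass button is at (213,224), on the side near the robot. The side view shows the block and the button at (329,250).

```bash
cat > h.py <<'E'
import numpy as np, cv2
from scipy.spatial.transform import Rotation as R
from workcell import env
def snap(name,fn):
    c=env.camera(name); cv2.imwrite(f"pics/{fn}.png",c["frame"][:,:,::-1])
    np.savez(f"pics/{fn}.npz",**{k:np.array(c[k]) for k in ("fx","fy","cx","cy","cam_to_world")}); return c
def ray(fn,u,v):
    c=np.load(f"pics/{fn}.npz"); T=c["cam_to_world"]
    d=T[:3,:3]@np.array([(u-c["cx"])/c["fx"],(v-c["cy"])/c["fy"],1]); return T[:3,3],d/np.linalg.norm(d)
def plane(fn,u,v,z):
    o,d=ray(fn,u,v); return o+d*(z-o[2])/d[2]
def tri(*obs):
    A=np.zeros((3,3));b=np.zeros(3);rs=[ray(*o) for o in obs]
    for o,d in rs: P=np.eye(3)-np.outer(d,d);A+=P;b+=P@o
    p=np.linalg.solve(A,b); return p,[np.linalg.norm((np.eye(3)-np.outer(d,d))@(p-o)) for o,d in rs]
def proj(fn,p):
    c=np.load(f"pics/{fn}.npz"); q=np.linalg.inv(c["cam_to_world"])@np.append(p,1)
    return np.array([c["fx"]*q[0]/q[2]+c["cx"],c["fy"]*q[1]/q[2]+c["cy"]])
def crop(fn,x0,y0,w,h,k):
    im=cv2.imread(f"pics/{fn}.png")[y0:y0+h,x0:x0+w]
    return cv2.resize(im,None,fx=k,fy=k,interpolation=cv2.INTER_CUBIC)
def delta(p,Rw):  # tool-axes translation and rotvec to get to world pose
    s=env.get_state(); R0=R.from_rotvec(s["eef_rot"])
    return R0.inv().apply(np.array(p)-s["ee_pos"]), (R0.inv()*Rw).as_rotvec()
E
python3 - <<'E'
from h import *
snap("top","top1");snap("side","side1");c=snap("wrist","w1")
print(np.round(c["cam_to_world"],3).tolist(),c["fx"])
s=env.get_state();print(np.round(R.from_rotvec(s["eef_rot"]).as_matrix(),3).tolist())
for n,u,v,z in [("near tip",309,225,.006),("near sh",387,226,.01),("far tip",325,177,.006),("far sh",398,190,.01)]: print(n,plane("top1",u,v,z).round(3))
cv2.imwrite("pics/c1.png",np.vstack([crop("top1",185,160,240,100,3)]))
E
```

```text
[[0.45, -0.859, -0.243, 0.308], [-0.893, -0.433, -0.121, -0.459], [-0.001, 0.272, -0.962, 0.374], [0.0, 0.0, 0.0, 1.0]] 304.7489485480406
[[0.893, 0.449, -0.0], [0.449, -0.893, 0.001], [0.0, -0.001, -1.0]]
near tip [0.46  0.157 0.006]
near sh [ 0.462 -0.005  0.01 ]
far tip [0.563 0.126 0.006]
far sh [ 0.54  -0.028  0.01 ]
```

View pics/c1.png

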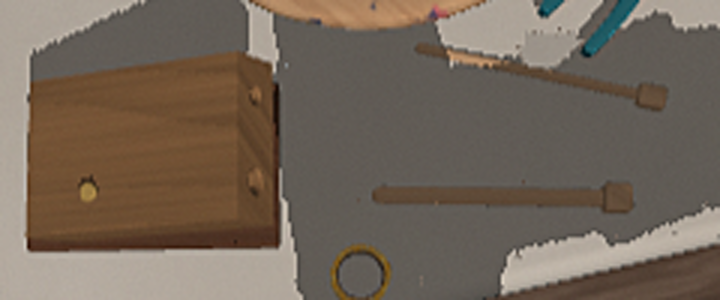

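The enlarged crop shows the near needle is the thicker one (shaft about 6 px against 3–4 px). Its tip is at about (309.5,225) and its knob spans (386–396, 221–231). The wide mouth is at about (270,220.5). Next I bring the wrist camera over the area.

```bash
echo '[{"rz":-0.14},{"rz":-0.14},{"rz":-0.14},{"rz":-0.14},{"rz":-0.14},{"rz":-0.14},{"rz":-0.14},{"rz":-0.125}]' | python3 inch.py; echo '[{"dx":0.04,"dy":0.018},{"dx":0.04,"dy":0.018},{"dx":0.04,"dy":0.018},{"dx":0.04,"dy":0.018},{"dx":0.04,"dy":0.018},{"dx":0.04,"dy":0.018},{"dx":0.04,"dy":0.018},{"dx":0.04,"dy":0.018},{"dx":0.04,"dy":0.018},{"dx":0.04,"dy":0.018}]' | python3 inch.py; echo '[{"dx":0.04,"dy":0.01},{"dx":0.03},{},{},{}]' | python3 inch.py
python3 - <<'E'
from h import *
c=snap("wrist","w2");print(np.round(c["cam_to_world"],3).tolist())
for p in [[.46,.157,.006],[.462,-.005,.01],[.46,.2,.11]]: print(proj("w2",p).round())
E
```

```text
time: 1.05
ee_pos: [0.247, -0.4913, 0.2421]
eef_rot: [-2.215, -2.227, -0.0]
ft_force: [-1.0, 0.5, -0.1]
grip_width: 0.085
grip_force: 0.0
time: 2.05
ee_pos: [0.4274, -0.0897, 0.2425]
eef_rot: [2.221, 2.221, 0.0]
ft_force: [0.1, -1.6, -0.3]
grip_width: 0.0853
grip_force: 0.0
time: 2.55
ee_pos: [0.4369, -0.0222, 0.2422]
eef_rot: [2.222, 2.22, -0.001]
ft_force: [-0.2, 0.7, -0.2]
grip_width: 0.0853
grip_force: 0.0
[[1.0, -0.0, -0.0, 0.437], [-0.001, -0.962, -0.272, 0.048], [-0.0, 0.272, -0.962, 0.374], [0.0, 0.0, 0.0, 1.0]]
[343.   6.]
[342. 158.]
[ 354. -114.]
```

```bash
echo '[{"dx":0.045,"dy":-0.02},{"dx":0.04,"dy":-0.02},{"dx":0.03},{},{},{}]' | python3 inch.py | head -2
python3 -c "
from h import *
snap('wrist','w3')"
echo '[{"dy":0.04},{"dy":0.04},{"dy":0.04},{},{},{}]' | python3 inch.py | head -2
python3 - <<'E'
from h import *
snap('wrist','w4')
for w in ("w3","w4"):
  for p in [[.46,.157,.006],[.462,-.005,.01],[.46,.2,.11]]: print(proj(w,p).round())
a=cv2.imread("pics/w3.png");b=cv2.imread("pics/w4.png")
print(a.shape); cv2.imwrite("pics/c2.png",np.hstack([a[:,270:630],b[:,130:490]]))
E
```

```text
time: 3.2
ee_pos: [0.3973, 0.0924, 0.2422]
time: 3.85
ee_pos: [0.5164, 0.0929, 0.2424]
[375. 117.]
[371. 246.]
[399.  64.]
[273. 118.]
[280. 247.]
[251.  65.]
(400, 640, 3)
```

View pics/c2.png

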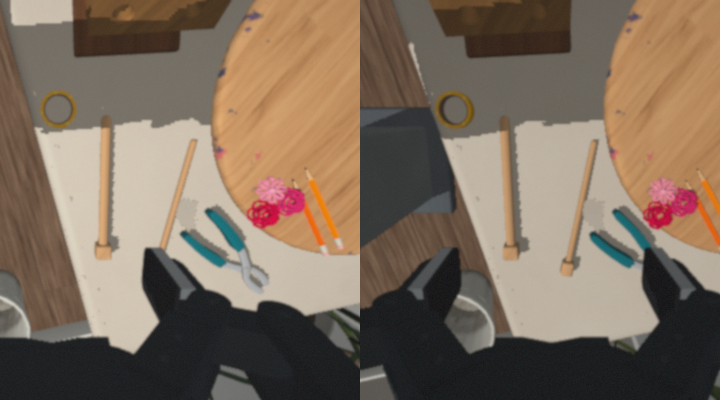

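The pair of views shows the thick needle from its tip at w3 (376,117) to its knob around (373,250). In w4 the tip is at (275,118) and the knob around (281,252). The mouths sit near row 12, so I move forward for better views of them.

```bash
echo '[{"dx":0.035},{"dx":0.035},{},{},{}]' | python3 inch.py | head -2
python3 -c "
from h import *
snap('wrist','w5')"
echo '[{"dy":-0.04},{"dy":-0.04},{"dy":-0.04},{},{},{}]' | python3 inch.py | head -2
python3 - <<'E'
from h import *
snap('wrist','w6')
for w in ("w5","w6"):
  for p in [[.46,.157,.006],[.462,-.005,.01],[.46,.235,.11]]: print(proj(w,p).round())
A=[crop("w6",310,30,200,100,2) , crop("w5",190,30,200,100,2)]
B=[crop("w3",345,105,50,160,2.5),crop("w4",250,105,50,160,2.5)]
C=np.vstack(A); D=np.hstack(B)
cv2.imwrite("pics/c3.png",np.hstack([C,D]));print(C.shape,D.shape)
E
```

```text
time: 4.4
ee_pos: [0.5166, 0.1629, 0.2429]
time: 5.05
ee_pos: [0.398, 0.1631, 0.2427]
[275. 177.]
[281. 294.]
[254. 110.]
[371. 177.]
[368. 294.]
[395. 110.]
(400, 400, 3) (400, 250, 3)
```

View pics/c3.png

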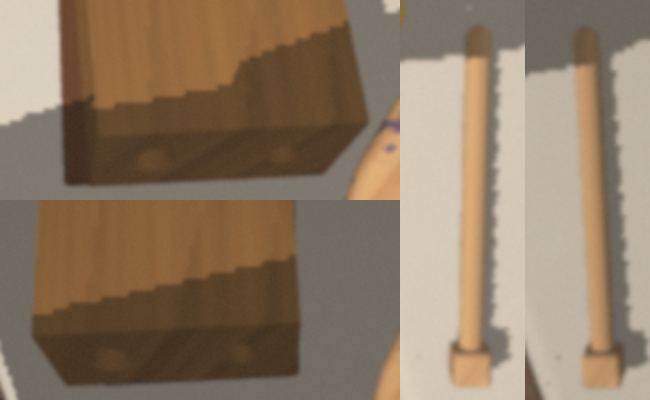

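Crop c3 shows both mouths dimly in the shaded face. The wide one is at w6 (386.5,110) and w5 (246,109). I enlarge with more contrast for an exact reading.

```bash
python3 - <<'E'
from h import *
def e(a): 
    a=np.clip((a.astype(float)-20)*2.6,0,255).astype(np.uint8); return a
A=e(crop("w6",350,82,160,44,5));B=e(crop("w5",195,82,160,44,5))
cv2.imwrite("pics/c4.png",np.vstack([A,B]))
for n,a,b in [("wide",(386.5,110),(246,109)),("narrow",(452.5,106.5),(311.5,106)),("tl",(358.5,99),(206.5,96)),("tr",(493.5,91),(339.5,91))]:
    p,r=tri(("w6",*a),("w5",*b));print(n,p.round(4),np.round(r,4))
# needle: w3 crop origin (345,105), k2.5
for n,a,b in [("tip",(477-400,26),(585-525,27)),("knobtopfront",(472-400,347),(602-525,348)),("knobtoprear",(471-400,382),(601-525,386))]:
    p,r=tri(("w3",345+a[0]/2.5,105+a[1]/2.5),("w4",250+b[0]/2.5,105+b[1]/2.5));print(n,p.round(4),np.round(r,4))
E
```

```text
wide [0.4531 0.2357 0.1071] [0.0003 0.0003]
narrow [0.5084 0.2383 0.1073] [0.0001 0.0001]
tl [0.4271 0.2445 0.1247] [0.001 0.001]
tr [0.5306 0.2491 0.1267] [0.0001 0.0001]
tip [0.461  0.1593 0.0053] [0.0002 0.0002]
knobtopfront [0.4643 0.0007 0.0146] [0.0001 0.0001]
knobtoprear [ 0.4638 -0.0173  0.0197] [0.0007 0.0007]
```

View pics/c4.png

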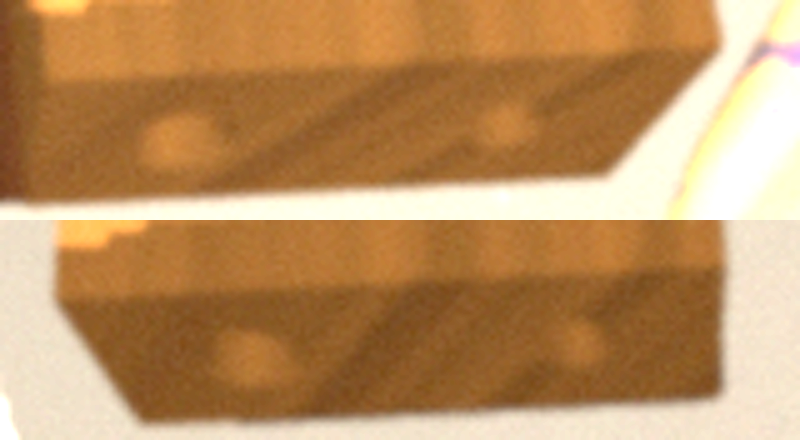

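The brightened crop gives the wide mouth at w6 (386.6,110.2) and w5 (245.8,109.6), and the narrow one at (451.4,107.2) and (310.6,106.8). The end-face corners are also clear. I fit the stand's pose to these.

```bash
cat >> h.py <<'E'
def stand(x,y,z,yaw):  # wide mouth pos; returns M(a,b,c): a along bore, b to stand +y, c normal up
    d=np.array([np.cos(yaw)*np.cos(np.pi/6),np.sin(yaw)*np.cos(np.pi/6),-.5]); b=np.array([-np.sin(yaw),np.cos(yaw),0]); c=np.cross(d,b)
    return lambda A,B,C: np.array([x,y,z])+A*d+B*b+C*c
E
python3 - <<'E'
from h import *
from scipy.optimize import least_squares
O=[("w6",0,0,0,386.6,110.2),("w5",0,0,0,245.8,109.6),("w6",0,-.054,0,451.4,107.2),("w5",0,-.054,0,310.6,106.8),
("w6",0,.025,.02,359,98.2),("w6",0,-.079,.02,493.8,91.6),("w6",0,-.079,-.02,471.4,117.4),
("w5",0,.025,.02,206.4,97.6),("w5",0,-.079,.02,339.6,91.6),("w5",0,-.079,-.02,339,117.2),("w5",0,.025,-.02,223,122.4)]
def f(p): M=stand(*p); return np.concatenate([proj(o[0],M(*o[1:4]))-o[4:] for o in O])
r=least_squares(f,[.453,.236,.107,1.55],loss="soft_l1"); print(r.x.round(4)); print(f(r.x).reshape(-1,2).round(1).tolist())
M=stand(*r.x); print("button",M(.11,0,.02),proj("top1",M(.11,0,.02)),"measured 214.3,223.3"); print("topmouth",proj("top1",M(0,0,0)),"270,220.5")
print("tl far end",proj("top1",M(.165,.025,.02)),proj("top1",M(0,.025,.02)),proj("top1",M(.165,-.079,.02)),proj("top1",M(0,-.079,.02)))
print(delta([.4642,-.013,.10],R.from_euler('z',.019)*R.from_matrix([[0,1,0],[1,0,0],[0,0,-1]])))
E
```

```text
[0.4529 0.2353 0.1089 1.6157]
[[0.1, -0.1], [-0.5, 0.2], [0.0, -0.2], [-0.9, -0.1], [0.3, -0.2], [0.3, -0.1], [-0.8, 0.2], [0.0, 0.1], [0.9, -0.3], [-0.3, 0.2], [0.6, 0.4]]
button [0.44819363 0.34045885 0.07117887] [214.79187749 223.25396367] measured 214.3,223.3
topmouth [268.86926037 219.910766  ] 270,220.5
tl far end [192.32092577 238.02926699] [262.84867432 232.36384993] [193.9088893  186.23677109] [262.99205758 176.1736473 ]
(array([-0.17610759,  0.0661992 ,  0.14257339]), array([ 0.00077695,  0.00013755, -0.02015721]))
```

The fit holds to better than 1 px, and it agrees with the button in the top view. Now the grasp.

```bash
echo '[{"dx":-0.044,"dy":0.0165,"dz":0.01,"rz":-0.02},{"dx":-0.044,"dy":0.0165,"dz":0.02},{"dx":-0.044,"dy":0.0165,"dz":0.02},{"dx":-0.044,"dy":0.0165,"dz":0.02},{"dz":0.03},{"dz":0.04},{},{},{}]' | python3 inch.py 0.045
python3 - <<'E'
from h import *
snap("wrist","w7")
print(delta([.4642,-.013,.0135],R.from_euler('z',.019)*R.from_matrix([[0,1,0],[1,0,0],[0,0,-1]])))
E
```

```text
time: 6.0
ee_pos: [0.4665, -0.0088, 0.1059]
eef_rot: [2.196, 2.242, 0.004]
ft_force: [0.7, 0.1, 1.0]
grip_width: 0.0449
grip_force: 0.0
(array([-0.00413666, -0.00287287,  0.09270725]), array([0.00479397, 0.00091458, 0.00149881]))
```

```bash
echo '[{"dx":-0.0035,"dy":-0.0015,"dz":0.03},{"dz":0.03},{"dz":0.02},{},{},{}]' | python3 inch.py
python3 - <<'E'
from h import *
print(delta([.4642,-.013,.0135],R.from_euler('z',.019)*R.from_matrix([[0,1,0],[1,0,0],[0,0,-1]])))
E
```

```text
time: 6.65
ee_pos: [0.4651, -0.0123, 0.0261]
eef_rot: [2.196, 2.241, 0.004]
ft_force: [0.8, 0.2, -0.0]
grip_width: 0.0451
grip_force: 0.0
(array([-0.00064385, -0.00102147,  0.01256181]), array([0.00481174, 0.00092937, 0.00144165]))
```

```bash
echo '[{"dx":-0.0007,"dy":-0.001,"dz":0.006,"rx":0.005},{"dz":0.0062},{},{}]' | python3 inch.py | head -4; echo '[{},{},{},{},{},{},{},{}]' | python3 inch.py 0.0 70
```

```text
time: 7.05
ee_pos: [0.4618, -0.0129, 0.011]
eef_rot: [-2.196, -2.241, 0.006]
ft_force: [-0.1, 0.3, 0.2]
time: 7.85
ee_pos: [0.4624, -0.013, 0.0117]
eef_rot: [-2.197, -2.242, 0.005]
ft_force: [-0.5, 0.4, 3.4]
grip_width: 0.0188
grip_force: 68.9
```

```bash
echo '[{"dz":-0.01},{"dz":-0.03},{"dz":-0.04},{"dz":-0.04},{"dz":-0.04},{"dz":-0.03},{"dz":-0.01},{"rz":-0.026},{}]' | python3 inch.py |tail -2; echo '[{"ry":-0.1},{"ry":-0.1},{"ry":-0.1},{"ry":-0.1},{"ry":-0.0986},{},{},{}]' | python3 inch.py
python3 - <<'E'
from h import *
snap("wrist","w8");snap("top","top8");snap("side","side8")
s=env.get_state();Rm=R.from_rotvec(s["eef_rot"]).as_matrix();print(s["joint_positions"].round(2))
sh=s["ee_pos"]+Rm@[.013,0,.003];tip=sh+.16*(Rm@[np.cos(.025),0,np.sin(.025)])
print(sh,tip)
for n in ("w8","top8","side8"): print(n,proj(n,sh).round(1),proj(n,tip).round(1))
im=[]
for n in ("w8","top8","side8"):
    a,b=proj(n,sh),proj(n,tip); m=(a+b)/2; k=3 if n!="w8" else 2; w,h=(400//k,560//k) if n=="w8" else (390//k,280//k)
    x0,y0=int(max(0,m[0]-w/2)),int(max(0,m[1]-h/2)); print(n,x0,y0,k); im.append(cv2.resize(crop(n,x0,y0,w,h,k),(400,560) if n=="w8" else (390,280)))
cv2.imwrite("pics/c5.png",np.hstack([im[0],np.vstack(im[1:])]))
E
```

```text
grip_width: 0.0183
grip_force: 68.5
time: 9.55
ee_pos: [0.4629, -0.0134, 0.2108]
eef_rot: [1.895, 1.986, -0.488]
ft_force: [-0.5, 0.1, -0.6]
grip_width: 0.0186
grip_force: 68.5
[ 0.17 -0.05  1.65 -0.49  1.61  0.12]
[ 0.46272127 -0.00368539  0.20286833] [0.45624237 0.13478632 0.12297083]
w8 [322.  237.6] [ 323.3 -194. ]
top8 [409.6 211. ] [323.7 218.9]
side8 [333.8 135.7] [332.6 185. ]
w8 222 0 2
top8 301 168 3
side8 268 113 3
```

View pics/c5.png

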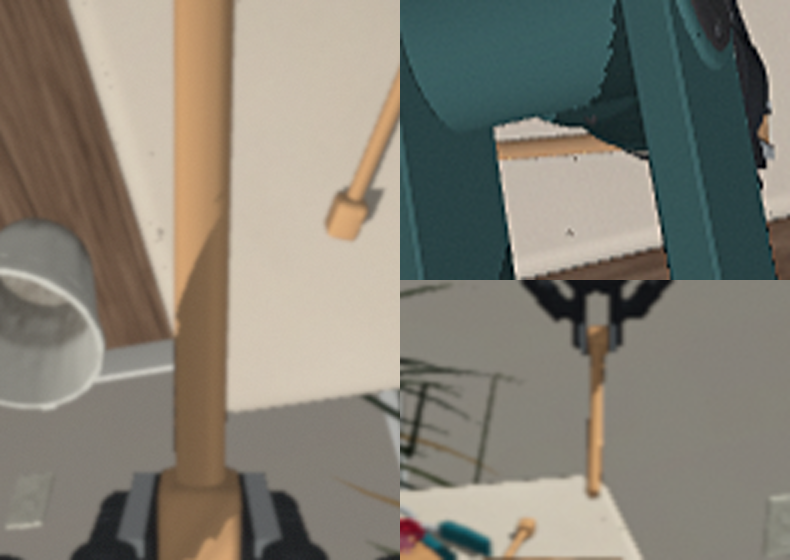

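The wrist crop shows the shaft centred at column 323, as the model predicts, with the shoulder at about row 240. The side view puts the tip at (332.7,184), against a prediction of (332.6,185). Next I check pitch from the shaft's apparent width.

```bash
python3 - <<'E'
from h import *
from scipy.optimize import least_squares
im=cv2.GaussianBlur(cv2.imread("pics/w8.png"),(1,3),0).astype(float)
c=np.load("pics/w8.npz");s=env.get_state();Rm=R.from_rotvec(s["eef_rot"]).as_matrix();T=c["cam_to_world"]
rows=[];L=[];Rr=[]
for v in range(3,226,6):
    g=np.abs(np.gradient(im[v-2:v+3].mean(0),axis=0)).sum(1)
    e=[]
    for a,b in ((302,316),(330,344)):
        w=g[a:b]; i=a+w.argmax(); k=np.arange(i-2,i+3); e.append((k*g[k]).sum()/g[k].sum())
    rows.append(v);L.append(e[0]);Rr.append(e[1])
rows=np.array(rows);L=np.array(L);Rr=np.array(Rr);print(np.c_[rows,L,Rr][::4].round(2).tolist())
# model: axis line p = (0,y0,z0)+t(1,yaw,pitch) in tool frame; silhouettes of cylinder r=6mm
C=Rm.T@(T[:3,3]-s["ee_pos"]);Rc=Rm.T@T[:3,:3]
def f(p):
    y0,z0,a,b=p;d=np.array([1,a,b])/np.sqrt(1+a*a+b*b);P=np.array([.013,y0,z0]);out=[]
    for side,U in ((0,L),(1,Rr)):
        r=Rc@np.c_[(U-c["cx"])/c["fx"],(rows-c["cy"])/c["fy"],np.ones(len(rows))].T
        n=np.cross(r.T,d);dist=n@(P-C)/np.linalg.norm(n,axis=1); out.append((np.abs(dist)-.006)*1e3)
    return np.concatenate(out)
r=least_squares(f,[0,.003,0,.025],loss="soft_l1",f_scale=.1);print("fit y0,z0,yaw,pitch",r.x.round(4),np.abs(r.fun).mean(), np.sqrt(np.diag(np.linalg.inv(r.jac.T@r.jac)))*.1)
r2=least_squares(lambda q:f([q[0],.002,q[1],q[2]]),[0,0,.025],loss="soft_l1",f_scale=.1);print(r2.x.round(4))
E
```

```text
[[3.0, 308.16, 338.83], [27.0, 308.18, 338.3], [51.0, 308.33, 337.89], [75.0, 308.29, 337.35], [99.0, 308.3, 336.91], [123.0, 308.18, 336.32], [147.0, 301.98, 335.9], [171.0, 308.34, 335.31], [195.0, 308.12, 334.9], [219.0, 308.09, 334.15]]
fit y0,z0,yaw,pitch [-0.0005 -0.001   0.0081  0.0559] 0.15280466495148431 [3.09459159e-05 6.93051811e-04 4.84067818e-04 1.08327870e-02]
[-0.0005  0.008   0.0131]
```

```bash
cat >> h.py <<'E'
def target(gap,y0=-.0005,z0=.0015,yaw=.008,pitch=.025,off=(0,0,0)):
    M=stand(.4529,.2353,.1089,1.6157); d=M(1,0,0)-M(0,0,0); s=env.get_state(); R0=R.from_rotvec(s["eef_rot"])
    b=M(0,1,0)-M(0,0,0); n=np.array([1,yaw,pitch]);n/=np.linalg.norm(n)
    # full frame: needle axis->d, tool y -> horizontal (-b)
    m=np.array([0,1,0])-n*n[1];m/=np.linalg.norm(m)
    Rt=R.from_matrix(np.c_[d,-b,np.cross(d,-b)]@np.c_[n,m,np.cross(n,m)].T)
    p=M(0,0,0)-(.16+gap)*d-Rt.apply([.013,y0,z0])+np.array(off)
    return delta(p,Rt)
E
python3 - <<'E'
from h import *
print(R.from_rotvec([-2.197,-2.242,.005]).as_matrix().round(4).tolist())
for g in (.06,.02): print(g,[x.round(4).tolist() for x in target(g)])
E
```

```text
[[-0.0203, 0.9998, -0.0041], [0.9998, 0.0203, -0.0005], [-0.0004, -0.0041, -1.0]]
0.06 [[0.0351, 0.0014, -0.0358], [-0.0038, -0.0008, -0.0065]]
0.02 [[0.0751, 0.0015, -0.0348], [-0.0038, -0.0008, -0.0065]]
```

```bash
echo '[{"dz":-0.018,"rx":-0.004,"rz":-0.0065},{"dy":0.0015,"dz":-0.017},{"dx":0.03},{"dx":0.03},{"dx":0.015},{},{},{},{}]' | python3 inch.py
python3 - <<'E'
from h import *
print([x.round(4).tolist() for x in target(.02)],[x.round(4).tolist() for x in target(0)])
snap("top","top9");snap("wrist","w9");snap("side","side9")
M=stand(.4529,.2353,.1089,1.6157)
print(proj("top9",M(-.02,0,0)),proj("top9",M(0,0,0)))
A=crop("top9",225,180,100,80,4);B=crop("side9",285,140,100,80,4)
W=cv2.imread("pics/w9.png")[0:250,200:450];W=cv2.resize(W,(384,640))
cv2.imwrite("pics/c6.png",cv2.resize(np.hstack([np.vstack([A,B]),W]),None,fx=.93,fy=.93))
E
```

```text
time: 10.6
ee_pos: [0.4606, 0.0689, 0.2071]
eef_rot: [1.886, 1.989, -0.483]
ft_force: [0.5, 0.9, -0.6]
grip_width: 0.0184
grip_force: 68.5
[[0.0003, 0.0004, 0.0006], [0.0011, -0.0001, -0.0]] [[0.0203, 0.0006, 0.0011], [0.0011, -0.0001, -0.0]]
[278.10419466 219.04905397] [268.86891173 219.91840101]
```

View pics/c6.png

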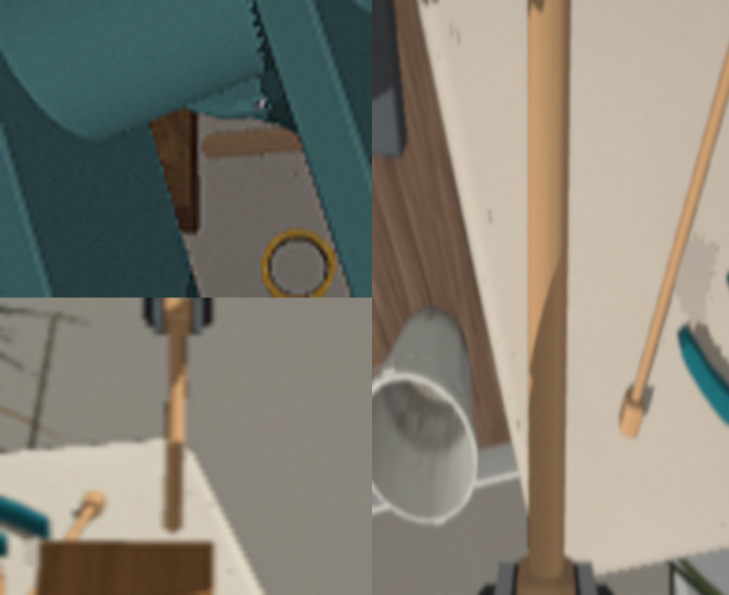

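The top view shows the tip at (278.8,219.5), against a predicted (278.1,219.0), and the side view agrees. The needle is lined up with the mouth, so I ease it in.

```bash
echo '[{"dx":0.008,"dy":0.0004,"dz":0.0006,"rx":0.001},{"dx":0.008,"dy":0.0001,"dz":0.0004},{"dx":0.006,"dz":0.0002},{"dx":0.005,"dz":0.0001},{"dx":0.005,"dz":0.0001},{},{},{}]' | python3 inch.py
python3 -c "
from h import *
print([x.round(4).tolist() for x in target(-.012)], R.from_rotvec(env.get_state()['eef_rot']).inv().apply(env.get_state()['ft_force']).round(2))"
```

```text
time: 11.55
ee_pos: [0.4593, 0.097, 0.1899]
eef_rot: [1.886, 1.991, -0.486]
ft_force: [-0.3, -0.1, 0.2]
grip_width: 0.0182
grip_force: 68.5
[[-0.0006, 0.0004, -0.0003], [-0.0004, 0.0, 0.0016]] [-0.16 -0.34 -0.09]
```

```bash
echo '[{"dx":0.01,"dy":0.0003,"dz":0.0002,"rz":0.001},{"dx":0.01,"dy":0.0001,"dz":0.0002},{"dx":0.01,"dy":0.0001,"dz":0.0002},{"dx":0.01,"dy":0.0001,"dz":0.0002},{},{},{}]' | python3 inch.py
python3 -c "
from h import *
print([x.round(4).tolist() for x in target(-.052)], R.from_rotvec(env.get_state()['eef_rot']).inv().apply(env.get_state()['ft_force']).round(2))"
```

```text
time: 12.25
ee_pos: [0.458, 0.1317, 0.1701]
eef_rot: [1.886, 1.99, -0.485]
ft_force: [-0.1, -0.5, -0.3]
grip_width: 0.0182
grip_force: 68.5
[[-0.0007, 0.0002, -0.0001], [-0.0004, 0.0002, 0.0007]] [-0.33 -0.11  0.52]
```

Free of contact at about 52 mm in. I continue to just before the catch.

```bash
echo '[{"dx":0.01,"dy":0.0002,"dz":0.0002},{"dx":0.01,"dy":0.0001,"dz":0.0002},{"dx":0.01,"dy":0.0001,"dz":0.0002},{"dx":0.01,"dy":0.0001,"dz":0.0002},{},{},{}]' | python3 inch.py
python3 - <<'E'
from h import *
print([x.round(4).tolist() for x in target(-.092)], R.from_rotvec(env.get_state()['eef_rot']).inv().apply(env.get_state()['ft_force']).round(2))
snap("top","top10");snap("side","side10");snap("wrist","w10")
B=crop("side10",255,100,160,110,2.5)
W=crop("w10",180,0,280,275,1.4)
cv2.imwrite("pics/c7.png",np.hstack([W,cv2.resize(B,(400,W.shape[0]))]))
E
```

```text
time: 12.95
ee_pos: [0.4566, 0.1665, 0.1502]
eef_rot: [1.887, 1.99, -0.485]
ft_force: [-0.7, 0.2, -0.2]
grip_width: 0.0182
grip_force: 68.5
[[-0.0007, 0.0, 0.0001], [-0.0004, 0.0001, 0.0007]] [ 0.36 -0.67  0.09]
```

View pics/c7.png

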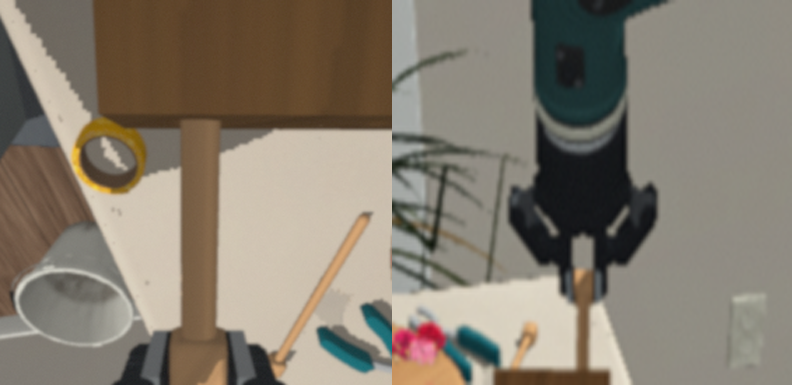

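The wrist view shows the shaft entering the block under its upper edge at crop (200,120), well centred, with about 65 mm still outside. Now I press on gently through the catch.

```bash
f(){ python3 -c "
from h import *
s=env.get_state();print([x.round(4).tolist() for x in target(-.16)], R.from_rotvec(s['eef_rot']).inv().apply(s['ft_force']).round(2))"; }
echo '[{"dx":0.004,"dz":0.0001},{"dx":0.004,"dz":0.0001},{"dx":0.003,"dz":0.0001},{"dx":0.003,"dz":0.0001},{},{}]' | python3 inch.py - 80 |tail -3; f
echo '[{"dx":0.002},{"dx":0.002},{"dx":0.002},{}]' | python3 inch.py |tail -3; f
```

```text
ft_force: [1.1, 0.2, -1.4]
grip_width: 0.0182
grip_force: 81.6
[[0.053, 0.0008, 0.0012], [-0.0007, 0.0002, 0.0011]] [0.82 1.1  1.11]
ft_force: [-0.2, -1.4, 0.3]
grip_width: 0.0181
grip_force: 81.7
[[0.0471, 0.0009, 0.0011], [-0.0012, 0.0003, 0.0012]] [-1.34 -0.3   0.41]
```

```bash
f(){ python3 -c "
from h import *
s=env.get_state();print([x.round(4).tolist() for x in target(-.16)], R.from_rotvec(s['eef_rot']).inv().apply(s['ft_force']).round(2))"; }
echo '[{"dx":0.002},{"dx":0.002},{}]' | python3 inch.py |tail -3; f
echo '[{"dx":0.002},{"dx":0.002},{}]' | python3 inch.py |tail -3; f
echo '[{"dx":0.002},{"dx":0.002},{}]' | python3 inch.py |tail -3; f
```

```text
ft_force: [-0.8, -0.5, 0.5]
grip_width: 0.0181
grip_force: 81.6
[[0.0426, 0.0009, 0.0011], [-0.0009, -0.0007, 0.0012]] [-0.64 -0.83 -0.2 ]
ft_force: [-0.5, -1.6, -0.7]
grip_width: 0.0182
grip_force: 81.6
[[0.0385, 0.0008, 0.0012], [-0.0007, -0.0008, 0.0013]] [-1.04 -0.62  1.37]
ft_force: [0.6, -0.9, -1.0]
grip_width: 0.0182
grip_force: 81.5
[[0.0345, 0.0008, 0.0012], [-0.0007, -0.0009, 0.0012]] [-0.32  0.56  1.3 ]
```

```bash
python3 - <<'E'
from h import *
snap("wrist","w11")
for n in ("w9","w10","w11"):
    im=cv2.imread(f"pics/{n}.png").astype(int); print(n,"col323",im[100:276:4,323].sum(1).tolist()); print("  col312",im[100:276:4,312].sum(1).tolist())
M=stand(.4529,.2353,.1089,1.6157)
print("face top edge row:",proj("w10",M(0,0,.02)),proj("w11",M(0,0,.02)),proj("w11",M(0,0,.006)))
E
```

```text
w9 col323 [430, 426, 427, 428, 427, 396, 307, 285, 285, 286, 290, 284, 287, 284, 289, 288, 283, 287, 291, 289, 286, 288, 286, 286, 286, 286, 287, 289, 282, 284, 289, 290, 285, 285, 287, 280, 256, 286, 286, 287, 282, 278, 286, 383]
  col312 [473, 477, 479, 474, 473, 476, 478, 478, 478, 477, 479, 454, 360, 287, 278, 327, 278, 274, 276, 273, 269, 273, 275, 271, 273, 272, 272, 273, 267, 270, 271, 271, 278, 274, 274, 265, 246, 282, 292, 289, 295, 289, 290, 286]
w10 col323 [295, 293, 291, 293, 290, 291, 292, 290, 298, 295, 296, 290, 294, 291, 296, 289, 296, 293, 298, 295, 291, 295, 293, 291, 292, 294, 293, 290, 295, 294, 295, 293, 296, 291, 295, 296, 262, 290, 295, 291, 288, 285, 290, 310]
  col312 [275, 276, 274, 279, 280, 279, 278, 277, 280, 276, 280, 278, 279, 280, 279, 277, 278, 278, 280, 272, 278, 280, 280, 280, 278, 283, 277, 276, 275, 275, 278, 280, 277, 274, 276, 275, 254, 284, 301, 299, 301, 299, 292, 291]
w11 col323 [232, 237, 239, 236, 235, 237, 240, 236, 237, 240, 231, 231, 239, 233, 236, 234, 232, 240, 246, 336, 337, 339, 335, 336, 335, 333, 337, 335, 336, 335, 336, 333, 336, 339, 332, 334, 300, 334, 341, 338, 332, 327, 337, 348]
  col312 [251, 252, 243, 228, 235, 232, 232, 233, 237, 230, 235, 233, 233, 233, 235, 234, 235, 240, 242, 322, 320, 317, 320, 317, 320, 318, 319, 322, 317, 320, 319, 324, 317, 317, 319, 312, 290, 338, 343, 344, 342, 344, 338, 335]
face top edge row: [321.69623661  79.91983257] [322.19607861 171.33817786] [322.11353724 166.1193254 ]
```

No slip: the knob edge stays at row 244, and the block face is at row 174 as predicted. The catch gave way between readings. I continue to the shoulder.

```bash
f(){ python3 -c "
from h import *
s=env.get_state();print([x.round(4).tolist() for x in target(-.16)], R.from_rotvec(s['eef_rot']).inv().apply(s['ft_force']).round(2))"; }
echo '[{"dx":0.004,"dy":0.0002,"dz":0.0002},{"dx":0.004,"dy":0.0002,"dz":0.0001},{"dx":0.004,"dz":0.0001},{"dx":0.003,"dz":0.0001}]' | python3 inch.py |tail -3; f
echo '[{"dx":0.003,"dz":0.0001},{"dx":0.003,"dz":0.0001},{"dx":0.003,"dz":0.0001},{"dx":0.003,"dz":0.0001},{"dx":0.002},{}]' | python3 inch.py |tail -3; f
```

```text
ft_force: [-0.6, -2.7, 0.5]
grip_width: 0.018
grip_force: 81.6
[[0.0198, 0.0004, 0.0007], [-0.0009, 0.0002, 0.0011]] [-2.53 -0.78  0.84]
ft_force: [-1.1, -1.8, -2.1]
grip_width: 0.0181
grip_force: 81.5
[[0.0052, 0.0004, 0.0003], [-0.0006, -0.0015, 0.0014]] [-0.51 -1.23  2.67]
```

```bash
f(){ python3 -c "
from h import *
s=env.get_state();print([x.round(4).tolist() for x in target(-.16)], R.from_rotvec(s['eef_rot']).inv().apply(s['ft_force']).round(2))"; }
echo '[{"dx":0.001},{"dx":0.001},{}]' | python3 inch.py |tail -3; f
echo '[{"dx":0.001},{}]' | python3 inch.py |tail -3; f
echo '[{"dx":0.001},{}]' | python3 inch.py |tail -3; f
```

```text
ft_force: [-0.6, -2.5, -1.2]
grip_width: 0.0181
grip_force: 81.5
[[0.004, 0.0004, 0.0004], [-0.0006, -0.0003, 0.0009]] [-1.58 -0.72  2.22]
ft_force: [-1.2, -2.3, -0.8]
grip_width: 0.0184
grip_force: 81.5
[[0.0031, 0.0003, 0.0004], [-0.0006, -0.0003, 0.0008]] [-1.55 -1.31  1.79]
ft_force: [0.1, -3.8, -0.5]
grip_width: 0.018
grip_force: 81.5
[[0.002, 0.0003, 0.0004], [-0.0005, -0.0004, 0.0008]] [-3.12 -0.1   2.27]
```

```bash
f(){ python3 -c "
from h import *
s=env.get_state();print([x.round(4).tolist() for x in target(-.16)], R.from_rotvec(s['eef_rot']).inv().apply(s['ft_force']).round(2))"; }
echo '[{"dx":0.001},{}]' | python3 inch.py |grep ft; f
echo '[{"dx":0.001},{}]' | python3 inch.py |grep ft; f
python3 -c "
from h import *
snap('wrist','w12')
im=cv2.imread('pics/w12.png').astype(int)
for c in (312,323): print(im[200:276:2,c].sum(1).tolist())"
```

```text
ft_force: [0.5, -1.9, -1.4]
[[0.0009, 0.0003, 0.0004], [-0.0005, -0.0006, 0.0009]] [-1.03  0.4   2.16]
ft_force: [-0.3, -3.4, 0.5]
[[0.0004, 0.0003, 0.0004], [-0.0007, 0.0006, 0.0008]] [-3.18 -0.52  1.16]
[271, 257, 257, 251, 256, 256, 260, 254, 258, 254, 251, 250, 253, 256, 258, 261, 253, 261, 255, 252, 258, 263, 260, 263, 261, 258, 262, 258, 308, 367, 375, 376, 375, 378, 373, 369, 370, 363]
[257, 257, 263, 259, 257, 252, 262, 259, 264, 264, 264, 260, 260, 262, 264, 257, 260, 261, 259, 263, 264, 261, 259, 265, 263, 260, 264, 260, 299, 360, 363, 362, 361, 364, 371, 371, 373, 374]
```

```bash
f(){ python3 -c "
from h import *
s=env.get_state();print([x.round(4).tolist() for x in target(-.16)], R.from_rotvec(s['eef_rot']).inv().apply(s['ft_force']).round(2))"; }
echo '[{"dx":0.001},{}]' | python3 inch.py |grep ft; f
echo '[{"dx":0.0007},{}]' | python3 inch.py |grep ft; f
echo '[{"dx":0.0007},{}]' | python3 inch.py |grep ft; f
```

```text
ft_force: [-0.4, -6.3, 2.6]
[[0.0003, 0.0003, 0.0004], [-0.0009, 0.0026, 0.0002]] [-6.77 -0.77  0.75]
ft_force: [-0.7, -7.3, 2.7]
[[0.0003, 0.0003, 0.0004], [-0.0011, 0.004, -0.0003]] [-7.68 -1.1   1.09]
ft_force: [-1.2, -10.3, 4.7]
[[0.0003, 0.0003, 0.0004], [-0.0014, 0.0054, -0.0007]] [-11.19  -1.75   0.78]
```

Force rises with no more motion, so the needle is seated. I relieve the press, release, back off and look.

```bash
echo '[{"dx":-0.0017},{}]' | python3 inch.py|grep ft
echo '[{},{},{},{},{}]' | python3 inch.py 0.05 |tail -3
echo '[{"dz":-0.01},{"dz":-0.02},{"dx":-0.01,"dz":-0.03},{"dx":-0.01,"dz":-0.03},{"dx":-0.02,"dz":-0.03},{"dx":-0.04},{},{}]' | python3 inch.py
python3 - <<'E'
from h import *
snap("wrist","w13");snap("top","top13");snap("side","side13")
M=stand(.4529,.2353,.1089,1.6157)
for n in ("w13","top13"): print(n,[proj(n,M(a,0,c)).round(1).tolist() for a,c in ((0,.01),(-.02,.01),(0,.02))])
m=proj("w13",M(-.01,0,.01)).astype(int); x0=max(0,min(640-100,m[0]-50));y0=max(0,min(330,m[1]-35));print(x0,y0)
t=proj("top13",M(-.01,0,.01)).astype(int)
cv2.imwrite("pics/c8.png",np.vstack([crop("w13",x0,y0,100,70,6)[:, :],cv2.resize(crop("top13",t[0]-50,t[1]-15,100,30,6),(600,180))]))
E
```

```text
ft_force: [-0.6, -5.5, 0.7]
ft_force: [-3.2, -4.2, 0.2]
grip_width: 0.0499
grip_force: 2.1
time: 19.3
ee_pos: [0.4556, 0.2135, 0.2611]
eef_rot: [1.888, 1.992, -0.478]
ft_force: [-0.5, 0.2, -0.6]
grip_width: 0.05
grip_force: 0.0
w13 [[319.6, 82.4], [319.4, 109.8], [319.6, 80.6]]
top13 [[265.9, 219.3], [275.2, 218.4], [262.9, 218.6]]
269 61
```

View pics/c8.png

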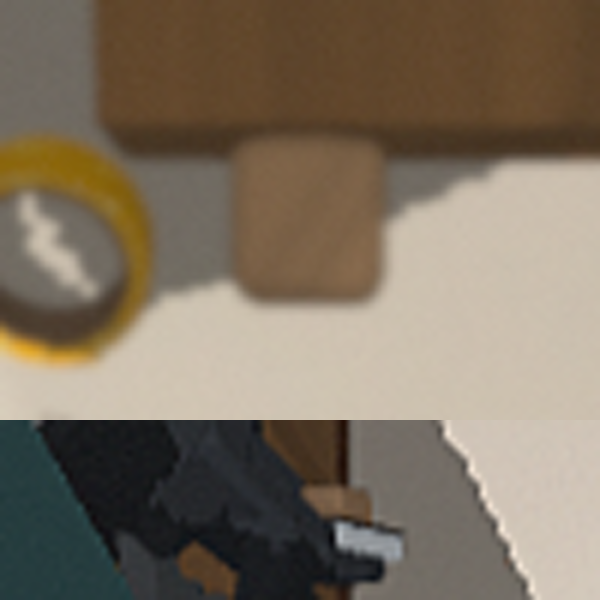

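The last picture shows the knob against the block. Its front edge is at wrist row 84 and the block's top edge at row 82, a spacing consistent with home to about 0.3 mm. To be certain that the knob stopped it and not the pads, I nudge its rear face lightly with closed fingers.

```bash
f(){ python3 -c "
from h import *
s=env.get_state();print([x.round(4).tolist() for x in target(-.16)], R.from_rotvec(s['eef_rot']).inv().apply(s['ft_force']).round(2))"; }
f; echo '[{"dx":0.02},{},{},{}]' | python3 inch.py 0.0 20 | tail -2; f
```

```text
[[0.078, 0.0007, 0.1196], [-0.0014, -0.0003, 0.0028]] [-0.55  0.51  0.92]
grip_width: 0.0
grip_force: 0.0
[[0.0595, 0.0004, 0.1201], [-0.0009, 0.0006, 0.0013]] [ 0.52 -0.27  0.08]
```

```bash
f(){ python3 -c "
from h import *
s=env.get_state();print([x.round(4).tolist() for x in target(-.16)], R.from_rotvec(s['eef_rot']).inv().apply(s['ft_force']).round(2))"; }
echo '[{"dz":0.03},{"dz":0.04},{"dz":0.03},{"dz":0.016},{},{}]' | python3 inch.py | grep ft; f
echo '[{"dx":0.006},{"dx":0.005},{"dx":0.002},{},{}]' | python3 inch.py | grep ft; f
```

```text
ft_force: [-0.1, -0.3, 0.4]
[[0.0599, -0.0001, 0.0051], [-0.0, -0.0004, -0.0001]] [-0.44 -0.16 -0.17]
ft_force: [0.3, 0.3, 0.0]
[[0.0462, 0.0003, 0.0046], [-0.0002, -0.0, 0.0012]] [ 0.2   0.32 -0.16]
```

```bash
f(){ python3 -c "
from h import *
s=env.get_state();print([x.round(4).tolist() for x in target(-.16)], R.from_rotvec(s['eef_rot']).inv().apply(s['ft_force']).round(2))"; }
for i in 1; do echo '[{"dx":0.001},{}]' | python3 inch.py | grep ft; f; done
echo '[{"dx":0.001},{}]' | python3 inch.py | grep ft; f
echo '[{"dx":0.001},{}]' | python3 inch.py | grep ft; f
```

```text
ft_force: [0.1, 1.0, -0.5]
[[0.0454, 0.0003, 0.0044], [-0.0006, -0.0001, 0.0008]] [ 1.14  0.19 -0.07]
ft_force: [0.2, 0.7, 0.2]
[[0.0444, 0.0004, 0.0044], [-0.0007, -0.0001, 0.0009]] [ 0.52  0.26 -0.53]
ft_force: [-0.6, -0.3, -0.2]
[[0.0434, 0.0004, 0.0043], [-0.0007, -0.0, 0.0009]] [-0.18 -0.59  0.28]
```

```bash
f(){ python3 -c "
from h import *
s=env.get_state();print([x.round(4).tolist() for x in target(-.16)], R.from_rotvec(s['eef_rot']).inv().apply(s['ft_force']).round(2))"; }
echo '[{"dx":0.001},{}]' | python3 inch.py | grep ft; f
echo '[{"dx":0.001},{}]' | python3 inch.py | grep ft; f
echo '[{"dx":0.001},{}]' | python3 inch.py | grep ft; f
```

```text
ft_force: [0.4, -1.0, -0.2]
[[0.0423, 0.0004, 0.0044], [-0.0007, -0.0001, 0.001]] [-0.82  0.32  0.68]
ft_force: [0.4, -0.5, -0.0]
[[0.0413, 0.0004, 0.0044], [-0.0007, -0.0, 0.001]] [-0.44  0.33  0.29]
ft_force: [-0.3, -0.3, -0.1]
[[0.0403, 0.0004, 0.0044], [-0.0007, -0.0, 0.001]] [-0.22 -0.34  0.2 ]
```

```bash
f(){ python3 -c "
from h import *
s=env.get_state();print([x.round(4).tolist() for x in target(-.16)], R.from_rotvec(s['eef_rot']).inv().apply(s['ft_force']).round(2))"; }
echo '[{"dx":0.001},{}]' | python3 inch.py | grep ft; f
echo '[{"dx":0.001},{}]' | python3 inch.py | grep ft; f
python3 -c "
from h import *
snap('wrist','w14')
im=cv2.imread('pics/w14.png').astype(int)
for c in (314,320,326): print(im[200:340:4,c].sum(1).tolist())"
```

```text
ft_force: [-0.2, -0.2, -0.5]
[[0.0393, 0.0004, 0.0044], [-0.0007, -0.0001, 0.001]] [ 0.06 -0.17  0.55]
ft_force: [-0.8, 0.1, -0.8]
[[0.0383, 0.0004, 0.0044], [-0.0007, -0.0001, 0.001]] [ 0.56 -0.78  0.66]
[311, 629, 647, 647, 647, 647, 647, 646, 645, 450, 325, 319, 323, 320, 317, 320, 322, 327, 356, 160, 122, 114, 115, 117, 116, 125, 122, 123, 129, 132, 126, 141, 126, 127, 171]
[314, 627, 645, 645, 647, 647, 644, 643, 642, 373, 107, 105, 105, 110, 114, 110, 104, 101, 127, 129, 129, 127, 134, 125, 129, 132, 138, 130, 134, 200, 401, 412, 413, 415, 411]
[323, 628, 641, 642, 643, 641, 645, 643, 641, 439, 306, 300, 300, 295, 298, 289, 290, 282, 329, 271, 148, 129, 116, 113, 115, 117, 113, 119, 128, 179, 287, 333, 332, 338, 369]
```

```bash
python3 - <<'E'
from h import *
M=stand(.4529,.2353,.1089,1.6157);s=env.get_state();Rm=R.from_rotvec(s["eef_rot"])
print([proj("w14",M(a,0,c)).round(1).tolist() for a,c in ((0,.01),(-.02,.01),(-.02,-.01),(0,.02))])
for q in ((.011,0,.011),(0,0,.011),(.011,0,0),(.011,0,-.01),(0,0,-.01)): print(q,proj("w14",s["ee_pos"]+Rm.apply(q)).round(1))
im=cv2.imread('pics/w14.png').astype(int)
print(im[120:212:2,320].sum(1).tolist())
E
```

```text
[[321.1, 157.3], [320.7, 203.0], [320.8, 192.6], [321.1, 160.3]]
(0.011, 0, 0.011) [321.4 233.3]
(0, 0, 0.011) [321.4 253.2]
(0.011, 0, 0) [321.4 242.2]
(0.011, 0, -0.01) [321.4 251.5]
(0, 0, -0.01) [321.4 273.9]
[233, 232, 233, 235, 230, 228, 233, 229, 236, 230, 230, 232, 233, 234, 234, 232, 238, 236, 237, 227, 233, 274, 331, 337, 341, 338, 336, 334, 331, 324, 328, 324, 324, 328, 328, 330, 334, 335, 336, 326, 314, 420, 627, 646, 645, 648]
```

The knob's rear edge is at row 202, and 203 is predicted for home. The fingers are still about 19 mm short because I mis-added the offset. I finish the light nudge.

```bash
f(){ python3 -c "
from h import *
s=env.get_state();print([x.round(4).tolist() for x in target(-.16)], R.from_rotvec(s['eef_rot']).inv().apply(s['ft_force']).round(2))"; }
echo '[{"dx":0.006},{"dx":0.006},{"dx":0.004},{},{}]' | python3 inch.py | grep ft; f
echo '[{"dx":0.001},{"dx":0.001},{}]' | python3 inch.py | grep ft; f
echo '[{"dx":0.001},{}]' | python3 inch.py | grep ft; f
echo '[{"dx":0.001},{}]' | python3 inch.py | grep ft; f
```

```text
ft_force: [-0.3, -0.1, -0.3]
[[0.0222, 0.0004, 0.0043], [-0.0007, 0.0003, 0.0013]] [ 0.07 -0.3   0.35]
ft_force: [-0.5, -1.0, -0.6]
[[0.0204, 0.0003, 0.0044], [-0.0006, -0.0001, 0.0008]] [-0.59 -0.6   0.96]
ft_force: [0.6, -0.7, 1.2]
[[0.0195, 0.0003, 0.0045], [-0.0005, 0.0001, 0.0008]] [-1.2   0.53 -0.73]
ft_force: [0.8, -3.7, 4.0]
[[0.0194, 0.0003, 0.0044], [-0.0008, 0.0021, 0.0001]] [-5.26  0.61 -1.74]
```

```bash
f(){ python3 -c "
from h import *
s=env.get_state();print([x.round(4).tolist() for x in target(-.16)], R.from_rotvec(s['eef_rot']).inv().apply(s['ft_force']).round(2))"; }
echo '[{"dx":0.0008},{}]' | python3 inch.py | grep ft; f
echo '[{"dx":-0.01},{"dx":-0.02},{"dx":-0.02,"dz":-0.02},{"dz":-0.04},{"dz":-0.04},{"dz":-0.02},{},{}]' | python3 inch.py
python3 - <<'E'
from h import *
snap("wrist","w15")
M=stand(.4529,.2353,.1089,1.6157)
a=proj("w15",M(-.02,0,.01));b=proj("w15",M(0,0,.02));print(a,b)
im=cv2.imread('pics/w15.png').astype(int);r=int(max(b[1]-12,0));print(r,im[r:r+70:1,int(a[0])].sum(1).tolist())
E
```

```text
ft_force: [-0.7, -6.0, 4.5]
[[0.0193, 0.0003, 0.0044], [-0.001, 0.0036, -0.0004]] [-7.4  -1.04 -1.07]
time: 24.8
ee_pos: [0.4542, 0.2248, 0.2574]
eef_rot: [1.886, 1.992, -0.485]
ft_force: [-0.2, 0.6, -0.2]
grip_width: -0.0002
grip_force: 0.0
[321.09077376 124.93035782] [321.3491766   97.36815499]
85 [213, 214, 215, 214, 215, 214, 213, 209, 213, 211, 213, 209, 212, 207, 226, 260, 288, 298, 307, 307, 302, 305, 301, 303, 294, 295, 294, 295, 296, 293, 295, 297, 303, 303, 307, 309, 296, 297, 288, 287, 374, 498, 573, 589, 597, 591, 597, 596, 594, 597, 596, 598, 597, 598, 596, 595, 596, 594, 595, 593, 591, 593, 598, 590, 594, 591, 593, 594, 594, 593]
```

The knob did not move under 7 N. Its rear edge is at row 125.3, against 124.9 predicted for home, and the arm is clear. Handing in.

```bash
python3 -c "
from workcell import env
print(env.hand_in())"
```

```text
the job is handed in; nothing more can be done
None
```

The thick needle is in the wide bore past the catch with its knob home against the block, the thin needle was left untouched, the highest push I read was about 11 N, and the job was handed in at about 25 s; no verdict was returned.

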